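# Clear and hold open the cover of a board test box

## Task

Somebody parked a flux vial on the hinged cover of the board test box: stand it in a free hole of the vial rack. Then tug gently up on the cover's round knob to feel whether its latch is caught - without forcing it - and if it is, give the knob a quarter turn to free it. Lift the cover about 60 degrees and finish still holding it there with the gripper, so that I can reach the board with both hands; leave the other things where they are.

Things in the scene. Friction and masses are not known exactly. Their poses are not given: they have to be found in the camera images.
- test_box: Shielded board test box: bare aluminium box 200 (x) x 240 (y) x 90 mm high, fixed to the bench, closed by a flat hinged cover. Origin: centre of its underside; its x axis points from the latch side (nearest the robot) to the hinge side, y along the hinge, z up. It stands left or right of the robot's middle, turned up to 0.25 rad.
- cover (a joint): Angle of the cover in rad: 0 shut, grows as the latch edge rises, stop at 1.40. The cover is a 204 x 244 x 4 mm aluminium plate, 0.3 to 0.5 kg, top face 94.5 mm above the bench when shut, hinged along the box's far top edge. It has no stay: let go, it falls shut from any angle. Lifting it free takes 2 to 3 N at the knob; while caught it gives only 0.006 rad (1 mm at the knob).
- cover_knob (a point): Centre of the top of the latch knob, as a point of the cover. The knob, both handle and latch, is a black knurled cylinder 24 mm in diameter, 34 mm high, square on the cover's top, midway along it and 30 mm behind its front edge. It turns either way without end stops against 0.05 N m and stays where left. It looks the same at any angle and may start at any angle, caught or free.
- cover_hinge (a point): Middle of the hinge line, at the cover's lower face: 90.5 mm above the bench, 100 mm behind the box's centre; the knob's axis is 170 mm in front of it and the knob's top 38 mm above it when shut.
- strike: Steel catch ledge, 6.5 x 60 x 4 mm, inside the front wall, origin at its centre 85 mm above the bench, hidden by the shut cover. The knob turns a two-ended tongue below the cover: within 45 degrees of front-to-back it is caught under this ledge, within 45 degrees of crosswise it is free. So a quarter turn frees a caught latch, and catches a free one. Over 30 N bends the ledge.
- vial: Closed flux vial, amber glass 18 mm in diameter, with a black cap 20 mm in diameter over its top 20 mm; 75 mm tall overall, 25 to 50 g. Origin: centre of its underside, z up. It starts standing on the cover, between the knob and the hinge.
- rack: White vial rack, a block 50 (x) x 172 (y) x 45 mm high, fixed to the bench, turned up to 0.3 rad. Origin: centre of its underside. Four round holes 21 mm wide and 35 mm deep, 42 mm apart in one row along its y axis. A seated vial stands with its underside 10 mm above the bench and 40 mm of it above the rack.
- rack_hole1 (a point): Centre of the mouth (45 mm above the bench) of the second hole from the rack's -y end: free.
- rack_hole3 (a point): Centre of the mouth of the hole at the rack's +y end: free.
- rack_vial_a: A vial of the same kind already in the rack, hole at the -y end. Leave it.
- rack_vial_b: Another, in the third hole. Leave it.
- solder_spool: Solder spool, 60 mm in diameter, 42 mm high, beyond the box and rack. Leave it.
- multimeter: Black multimeter lying on its back, 75 x 150 x 34 mm, to the left. Leave it.
- screwdriver: Screwdriver lying on the mat to the right. Leave it.
Not all that is in view belongs to the job. Several things have the shape of the rack; the one meant has the colours described above.

How it is judged:
By the outcome, as a careful person would: the job done as asked, in the order asked, and still so for the second after the job is handed in, while the arm keeps its last pose, push and grip.
It also fails if it takes over 72 s, if anything falls off the work surface, if the arm or the gripper's body presses on something with over 40 N, if the wrist force passes 120 N, or if a joint passes its speed limit or range.

## Robot

A 6-joint arm with a two-finger parallel gripper is mounted at the origin on the work surface. World frame = base frame: x ahead of the robot, y to its left, z up, the work surface at z = 0. Lengths are in m, angles in rad, forces in N, time in s.
With the tool pointing down it reaches from about 0.35 to 0.775 m from the base axis. Payload 7.3 kg.
Tool frame: the origin (TCP) lies on the centre line of the jaws, within the pads' length; the fingertips stand ahead of it and the grasp point (between the pads) lies 11 mm behind it (robot.nose_length is the z of the fingertips in the tool frame, in m); z points along the fingers, y is the line along which they close (so a half turn about z gives the same grasp; the last joint's range is limited). The gripper opens to 92 mm and grips with 3 to 60 N. Pads are 19 mm wide; open, the fingers measure 130 mm over their backs; the gripper's body (75 mm by 190 mm) begins 47 mm behind the grasp point.
Start: joints at [1.184, 0.342, 1.524, -0, 1.275, -0.146], TCP at [0.125, 0.51, 0.235] pointing down, gripper open.
Joint ranges: [-2.53, 2.53], [-0.77, 2.02], [0.04, 2.7], [-1, 4.14], [0.28, 2.66], [-3.11, 3.11]. Speed limits (rad/s): [2.57, 2.57, 3.14, 3.14, 3.14, 3.14].

## Interface

Orientations are given as [roll, pitch, yaw] about the fixed x, y, z axes, in that order (R = Rz(yaw) Ry(pitch) Rx(roll)).
In Python, from cell import robot, cams gives the robot as it stands. The module is installed in compiled form; this text tells all that it offers.
- The arm moves only by the tool carry_out, never from a script. Its argument "deltas" is a list of rows, each a list of 7 numbers: the shift along the tool's x, y, z in cm, then the turn, a rotation vector about the tool's x, y, z in rad, then the opening, from 0 (shut) to 1 (fully open). A call has exactly 8 rows; each row shifts and turns the commanded pose from where the row before left it, along the tool's axes as they then stand; what a row does not reach is not made up. A row lasts 1/12 s, in which the tool goes at most 41.7 mm and 7.16 degrees, less where a joint would pass 70% of its speed; a pose out of reach is approached as far as the arm can. A call is refused whole if a number of a shift passes 4.17 or a number of a turn 0.125, either way. A call with a gripper value outside its range is refused whole. The fingers move at their own pace and stop on an object; "force" is the grip in N (left out, the last holds). Time passes only in rows, so rows that do not move let the fingers close, or fill a call up. It gives the time, the measured TCP pose, the force, the opening and the grip force at its end, in the units of the state.
- robot.observe(): the state, without advancing time (a new reading comes with each control period).
- cams.read_camera(name): name is "side" or "top" or "wrist"; returns a dict with "image" (420x560x3 uint8, blue, green, red), "depth" (420x560 float32, m along the optical axis (not along the pixel's ray), 0 where there is no reading), "fx", "fy", "cx", "cy" (pixels), "world_to_cam" (4x4, takes a point from world to camera coordinates). Camera axes: x right, y up, looking along -z (the intrinsics and any distortion apply to the point x, -y, -z); pixel columns grow to the right and rows downward; lengths in m; the calibration is good to about 2 mm. A picture is of the moment at which its call begins.
- robot.hand_in(): hands the job in; it is judged then, once.
The state is a dict: "time": time; "qpos": joint angles; "qvel": joint speeds; "joint_efforts": joint torques, N m; "tool_pos": TCP position; "tool_rot": TCP orientation; "contact_force": force on the tool from outside, world axes, zero at the start; "torque": the same for the moment, N m; "opening": finger opening in m; "grip_force": force on a finger pad.
Only numpy, scipy, OpenCV 4.12 (cv2) and the standard library are available. Lean on these libraries where they do the work, as an engineer would, in place of code of your own. Each camera call takes 0.05 s, during which the arm holds its last target. There are 200 camera calls.

## Working session

There is one attempt and no reset: what is moved stays moved. The work goes in short steps, Python scripts to look and compute and a tool call to move; the robot and the scene stay as the last step left them, time stands still between calls to the robot, and variables do not carry over. Pictures are saved under pics/ and viewed, at most 10 in all, crops included, and the job is handed in when it is done.

Besides the shell and the picture viewer there is one more tool, called after "Request:" as name(argument=value, ...), one argument or row to a line, values as JSON. carry_out: Moves the arm, as the interface text tells. Its arguments: {"type":"object","properties":{"deltas":{"type":"array","items":{"type":"array","items":{"type":"number"}}},"force":{"type":"number"}},"required":["deltas"]}

```bash
mkdir -p pics; cat > h.py <<'E'
import numpy as np, cv2
from cell import robot, cams
from scipy.spatial.transform import Rotation as Ro
def grab(n,tag):
    c=cams.read_camera(n); np.savez(f'{tag}.npz',**c); cv2.imwrite(f'pics/{tag}.png',c['image']); return c
def px(c,u,v,z=None):
    """pixel -> world; by depth, or on plane z"""
    T=np.linalg.inv(c['world_to_cam']); d=np.array([(u-c['cx'])/c['fx'],-(v-c['cy'])/c['fy'],-1.])
    o=T[:3,3]; w=T[:3,:3]@d
    s=float(c['depth'][int(round(v)),int(round(u))]) if z is None else (z-o[2])/w[2]
    return o+s*w
def proj(c,p):
    q=c['world_to_cam']@np.r_[p,1]; return c['cx']+c['fx']*q[0]/-q[2], c['cy']-c['fy']*q[1]/-q[2]
E
python3 - <<'E'
from h import *
for n in('top','side'): 
    c=grab(n,n+'0'); print(n,c['fx'],c['fy'],c['cx'],c['cy'],np.linalg.inv(c['world_to_cam']).round(3).tolist(),[k for k in c])
s=robot.observe(); print(s, robot.nose_length)
E
```

```text
top 445.9759217044068 445.9759217044068 282.13493829219954 208.31315938172216 [[-0.011, 0.989, -0.146, 0.389], [-1.0, -0.011, 0.001, -0.005], [-0.0, 0.146, 0.989, 1.53], [0.0, 0.0, 0.0, 1.0]] ['image', 'depth', 'fx', 'fy', 'cx', 'cy', 'world_to_cam']
side 454.32283437805233 454.32283437805233 283.25419580160724 209.75846160652617 [[0.851, 0.242, -0.466, 0.06], [-0.525, 0.409, -0.746, -0.888], [0.01, 0.88, 0.475, 0.695], [0.0, 0.0, 0.0, 1.0]] ['image', 'depth', 'fx', 'fy', 'cx', 'cy', 'world_to_cam']
{'time': 0.1, 'qpos': array([ 1.18402470e+00,  3.42631863e-01,  1.52488204e+00, -5.38462947e-06,
        1.27537808e+00, -1.46028224e-01]), 'qvel': array([-0.00071899, -0.00184153, -0.00215166,  0.00181417,  0.00081404,
        0.00037799]), 'joint_efforts': array([ 2.10968596e-03, -4.31990504e+01, -2.44698966e+01,  7.19085149e-02,
        5.25523850e-02, -2.07569190e-05]), 'tool_pos': array([0.1250422 , 0.50955379, 0.23413921]), 'tool_rot': array([-3.14030640e+00, -1.83970712e-04,  2.90085070e+00]), 'contact_force': array([-0.0437793 , -0.74744748,  0.18574421]), 'torque': array([ 0.04947082, -0.0160262 ,  0.00767729]), 'grip_force': 0.0, 'opening': 0.09154301218942588} 0.008
```

View pics/top0.png

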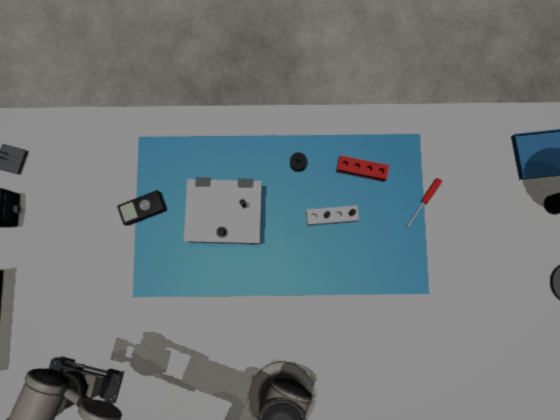

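View pics/side0.png

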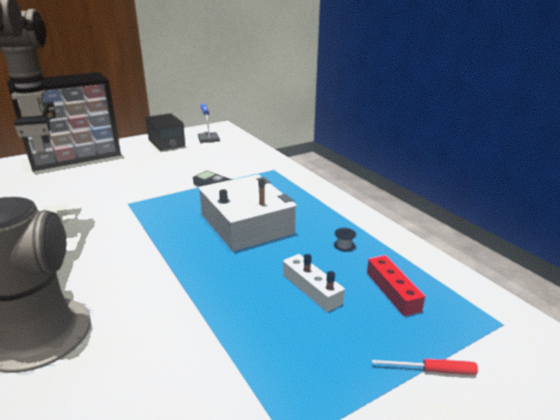

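Top view: box around (223,211), knob at (222,232), vial cap at (243,203), white rack centred at (332,215) with caps at (327,214) and (352,212). The side view agrees. I'll enlarge for precise pixels.

```bash
python3 - <<'E'
import cv2,numpy as np
a=cv2.imread('pics/top0.png'); b=cv2.resize(a[165:255,175:275],None,fx=6,fy=6,interpolation=cv2.INTER_CUBIC);
c=cv2.resize(a[200:230,300:366],None,fx=9,fy=9,interpolation=cv2.INTER_CUBIC)
cv2.imwrite('pics/c1.png',b); cv2.imwrite('pics/c2.png',c)
E
```

```text
(no output)
```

View pics/c1.png

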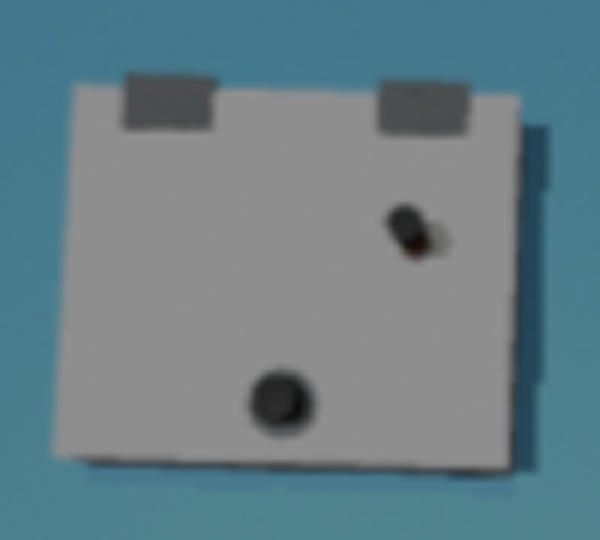

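View pics/c2.png

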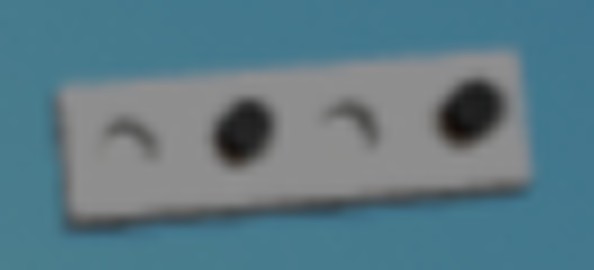

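Crop 1: cover corners (74,85), (520,96), (510,470), (53,457); knob top about (276,400); vial cap top about (404,221). Crop 2: rack top corners (60,88), (515,50), (530,180), (68,215); cap tops (474,107) and (247,126).

```bash
python3 - <<'E'
from h import *
c=dict(np.load('top0.npz'))
f=lambda x,y,s,u,v,z: px(c,(x+.5)/s-.5+u,(y+.5)/s-.5+v,z)[:2].round(4)
C=[f(x,y,6,175,165,.0945) for x,y in((74,85),(520,96),(510,470),(53,457))]
print('cover',C,np.mean(C,0)); 
k=f(276,400,6,175,165,.1285); print('knob',k)
print('vial',f(404,221,6,175,165,.1695),'base',f(417,243,6,175,165,.0945))
e=(C[0]+C[3]-C[1]-C[2])/2; print('len y',np.linalg.norm(e),'yaw',np.arctan2(-e[0],e[1]))
e=(C[0]+C[1]-C[2]-C[3])/2; print('len x',np.linalg.norm(e),'yaw',np.arctan2(e[1],e[0]))
R=[f(x,y,9,300,200,.045) for x,y in((60,88),(515,50),(530,180),(68,215))]
print('rack',R,np.mean(R,0)); e=(R[0]+R[3]-R[1]-R[2])/2; print(np.linalg.norm(e),np.arctan2(-e[0],e[1]))
a=f(474,107,9,300,200,.085);b=f(247,126,9,300,200,.085); print('a,b',a,b,np.linalg.norm(b-a),np.arctan2(-(b-a)[0],(b-a)[1]),'h3',b+(b-a)/2,'h1',(a+b)/2)
for u in((223,200),(332,214)): print(px(c,*u))
E
```

```text
cover [array([0.7026, 0.305 ]), array([0.6938, 0.0608]), array([0.4892, 0.067 ]), array([0.4989, 0.3122])] [0.596125 0.18625 ]
knob [0.525  0.1881]
vial [0.6128 0.1174] base [0.613 0.117]
len y 0.24487476901469452 yaw -0.03778339950856452
len x 0.2042599140800758 yaw -0.03280723026583078
rack [array([ 0.604 , -0.0879]), array([ 0.6165, -0.2586]), array([ 0.5674, -0.2624]), array([ 0.5562, -0.09  ])] [ 0.586025 -0.174725]
0.17195878866751765 0.06896651900862157
a,b [ 0.5895 -0.2361] [ 0.5835 -0.1534] 0.0829173685062424 0.07242449473829411 h3 [ 0.5805  -0.11205] h1 [ 0.5865  -0.19475]
[0.63026462 0.18564911 0.09601075]
[ 0.58698272 -0.17407729  0.04638619]
```

```bash
cat >> h.py <<'E'
def down(yaw): return Ro.from_euler('xyz',[np.pi,0,yaw])
def plan(p,R,n,g,p0=None,R0=None):
    """n calls of 8 rows from (p0,R0; default measured) to (p,R), eased"""
    s=robot.observe(); p0=s['tool_pos'] if p0 is None else np.array(p0); R0=Ro.from_euler('xyz',s['tool_rot']) if R0 is None else R0
    N=8*n; w=(R0.inv()*R).as_rotvec(); t=np.arange(N+1)/N; f=(t*1.0 if n<1 else t+ -0.6*np.sin(2*np.pi*t)/(2*np.pi))
    cp,cR=p0,R0; rows=[]
    for i in range(N):
        d=cR.inv().apply(p0+f[i+1]*(np.array(p)-p0)-cp)*100; r=w*(f[i+1]-f[i])
        row=list(d.round(2))+list(r.round(3)); rows.append([float(x)+0 for x in row]+[g])
        cp=cp+cR.apply(row[:3])/100; cR=cR*Ro.from_rotvec(row[3:])
    for k in range(n): print([list(map(lambda x:round(x,3),r)) for r in rows[8*k:8*k+8]])
def st():
    s=robot.observe(); print({k:np.round(s[k],4).tolist() for k in('time','qpos','tool_pos','tool_rot','contact_force','torque','opening','grip_force')})
E
python3 - <<'E'
from h import *
plan([.613,.1172,.235],down(1.57),3,0.55)
E
```

```text
[[-0.96, -0.45, 0.0, 0.0, 0.0, 0.023, 0.55], [-1.07, -0.47, 0.0, 0.0, 0.0, 0.025, 0.55], [-1.27, -0.52, 0.0, 0.0, 0.0, 0.029, 0.55], [-1.55, -0.58, -0.01, 0.0, 0.0, 0.035, 0.55], [-1.91, -0.64, 0.0, 0.0, 0.0, 0.043, 0.55], [-2.31, -0.67, 0.0, 0.0, 0.0, 0.051, 0.55], [-2.74, -0.64, 0.0, 0.0, 0.0, 0.06, 0.55], [-3.16, -0.55, -0.01, 0.0, 0.0, 0.068, 0.55]]
[[-3.54, -0.36, 0.0, 0.0, 0.0, 0.076, 0.55], [-3.84, -0.1, 0.0, 0.0, 0.0, 0.082, 0.55], [-4.05, 0.22, -0.01, 0.0, 0.0, 0.086, 0.55], [-4.11, 0.59, 0.0, 0.0, 0.0, 0.088, 0.55], [-4.05, 0.94, -0.01, 0.0, 0.0, 0.088, 0.55], [-3.85, 1.27, 0.0, 0.0, 0.0, 0.086, 0.55], [-3.54, 1.51, 0.0, 0.0, 0.0, 0.082, 0.55], [-3.14, 1.66, -0.01, 0.0, 0.0, 0.076, 0.55]]
[[-2.72, 1.71, 0.0, 0.0, 0.0, 0.068, 0.55], [-2.27, 1.65, 0.0, 0.0, 0.0, 0.06, 0.55], [-1.86, 1.53, -0.01, 0.0, 0.0, 0.051, 0.55], [-1.48, 1.36, 0.0, 0.0, 0.0, 0.043, 0.55], [-1.18, 1.17, 0.0, 0.0, 0.0, 0.035, 0.55], [-0.93, 1.0, 0.0, 0.0, 0.0, 0.029, 0.55], [-0.78, 0.88, 0.0, 0.0, 0.0, 0.025, 0.55], [-0.68, 0.81, 0.0, 0.0, 0.0, 0.023, 0.55]]
```

Request:
carry_out(
  deltas=[
    [-0.96,-0.45,0,0,0,0.023,0.55],
    [-1.07,-0.47,0,0,0,0.025,0.55],
    [-1.27,-0.52,0,0,0,0.029,0.55],
    [-1.55,-0.58,0,0,0,0.035,0.55],
    [-1.91,-0.64,0,0,0,0.043,0.55],
    [-2.31,-0.67,0,0,0,0.051,0.55],
    [-2.74,-0.64,0,0,0,0.06,0.55],
    [-3.16,-0.55,0,0,0,0.068,0.55],
  ],
)

```text
time: 0.77
tool_pos: [0.2484, 0.41, 0.2347]
tool_rot: [-3.141, 0.0, 2.563]
contact_force: [0.7, 0.8, -0.0]
opening: 0.0507
grip_force: 0.0
```

Request:
carry_out(
  deltas=[
    [-3.54,-0.36,0,0,0,0.076,0.55],
    [-3.84,-0.1,0,0,0,0.082,0.55],
    [-4.05,0.22,0,0,0,0.086,0.55],
    [-4.1,0.59,0,0,0,0.088,0.55],
    [-4.05,0.94,0,0,0,0.088,0.55],
    [-3.85,1.27,0,0,0,0.086,0.55],
    [-3.54,1.51,0,0,0,0.082,0.55],
    [-3.14,1.66,0,0,0,0.076,0.55],
  ],
)

```text
time: 1.43
tool_pos: [0.4923, 0.2128, 0.2347]
tool_rot: [3.142, 0.0, 1.896]
contact_force: [0.5, 0.0, 0.4]
opening: 0.0504
grip_force: 0.0
```

Request:
carry_out(
  deltas=[
    [-2.72,1.71,0,0,0,0.068,0.55],
    [-2.27,1.65,0,0,0,0.06,0.55],
    [-1.86,1.53,0,0,0,0.051,0.55],
    [-1.48,1.36,0,0,0,0.043,0.55],
    [-1.18,1.17,0,0,0,0.035,0.55],
    [-0.93,1.0,0,0,0,0.029,0.55],
    [-0.78,0.88,0,0,0,0.025,0.55],
    [-0.68,0.81,0,0,0,0.023,0.55],
  ],
)

```text
time: 2.1
tool_pos: [0.6135, 0.1159, 0.2346]
tool_rot: [-3.141, 0.0, 1.565]
contact_force: [-0.3, -1.3, 0.1]
opening: 0.0506
grip_force: 0.0
```

```bash
python3 - <<'E'
from h import *
st(); c=grab('wrist','w1'); print(c['fx'],np.linalg.inv(c['world_to_cam']).round(3).tolist(), proj(c,[.613,.1172,.1695]))
plan([.613,.1172,.1465],down(1.57),1,0.55)
E
```

```text
{'time': 2.1, 'qpos': [0.064, 0.5284, 1.227, -0.0001, 1.3866, 0.0695], 'tool_pos': [0.6135, 0.1159, 0.2346], 'tool_rot': [-3.1411, 0.0002, 1.5653], 'contact_force': [-0.2909, -1.2994, 0.1316], 'torque': [-0.1004, 0.0772, -0.0125], 'opening': 0.0506, 'grip_force': 0.0}
322.63334016027227 [[1.0, 0.004, 0.002, 0.613], [-0.004, 0.966, 0.258, 0.185], [-0.001, -0.258, 0.966, 0.386], [0.0, 0.0, 0.0, 1.0]] (np.float64(281.1193958086038), np.float64(222.3524445668546))
[[0.01, -0.01, 0.51, 0.0, 0.0, 0.0, 0.55], [0.03, -0.02, 0.85, 0.0, 0.0, -0.001, 0.55], [0.03, -0.02, 1.34, 0.0, 0.0, -0.001, 0.55], [0.05, -0.04, 1.7, 0.0, 0.0, -0.001, 0.55], [0.05, -0.03, 1.69, 0.0, 0.0, -0.001, 0.55], [0.03, -0.03, 1.34, 0.0, 0.0, -0.001, 0.55], [0.03, -0.02, 0.86, 0.0, 0.0, -0.001, 0.55], [0.01, -0.01, 0.5, 0.0, 0.0, 0.0, 0.55]]
```

View pics/w1.png

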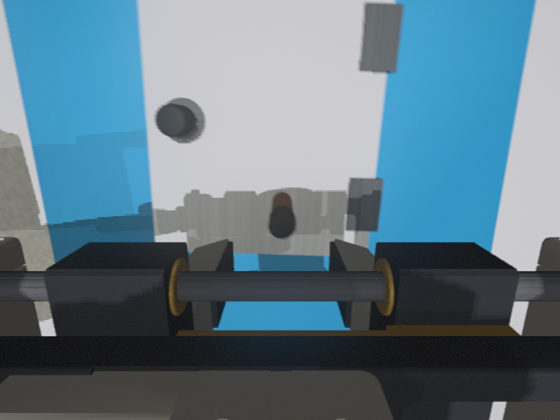

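The cap top is at (282,222), against a prediction of (281,222), so the estimate holds. The knob is at about (177,120). Next I descend, grip gently and lift.

Request:
carry_out(
  deltas=[
    [0.02,0,0.5,0,0,0,0.5],
    [0.02,0,0.9,0,0,0,0.5],
    [0.02,0,1.4,0,0,0,0.5],
    [0.02,0,1.7,0,0,0,0.5],
    [0.02,0,1.7,0,0,0,0.5],
    [0.02,0,1.4,0,0,0,0.5],
    [0.01,0,0.8,0,0,0,0.5],
    [0,0,0.4,0,0,0,0.5],
  ],
)

```text
time: 2.82
tool_pos: [0.6117, 0.1195, 0.1449]
tool_rot: [-3.139, 0.0, 1.57]
contact_force: [0.3, -0.9, -0.5]
opening: 0.0458
grip_force: 0.0
```

Request:
carry_out(
  deltas=[
    [0,0,0,0,0,0,0.4],
    [0,0,0,0,0,0,0.3],
    [0,0,0,0,0,0,0.25],
    [0,0,0,0,0,0,0.2],
    [0,0,0,0,0,0,0.1],
    [0,0,0,0,0,0,0],
    [0,0,0,0,0,0,0],
    [0,0,0,0,0,0,0],
  ],
  force=12,
)

```text
time: 3.48
tool_pos: [0.6134, 0.1189, 0.1475]
tool_rot: [3.14, -0.0, 1.569]
contact_force: [-0.5, 0.3, 4.1]
opening: 0.0197
grip_force: 12.0
```

```bash
python3 - <<'E'
from h import *
st(); 
plan([.613,.1172,.24],down(1.57),1,0)
print(); plan([.5812,-.1119,.215],down(1.641),2,0,[.613,.1172,.24],down(1.57))
E
```

```text
{'time': 3.4833, 'qpos': [0.0687, 0.5968, 1.3542, 0.0001, 1.1892, 0.0708], 'tool_pos': [0.6134, 0.1189, 0.1475], 'tool_rot': [3.1402, -0.0002, 1.5687], 'contact_force': [-0.512, 0.2633, 4.1351], 'torque': [-0.0862, 0.0813, 0.0113], 'opening': 0.0197, 'grip_force': 12.0002}
[[-0.01, 0.0, -0.53, 0.0, 0.0, 0.0, 0], [-0.02, 0.0, -0.9, 0.0, 0.0, 0.0, 0], [-0.02, -0.01, -1.41, 0.0, 0.0, 0.0, 0], [-0.03, -0.01, -1.79, 0.0, 0.0, 0.0, 0], [-0.03, 0.0, -1.78, 0.0, 0.0, 0.0, 0], [-0.03, -0.01, -1.41, 0.0, 0.0, 0.0, 0], [-0.01, 0.0, -0.9, 0.0, 0.0, 0.0, 0], [-0.01, 0.0, -0.53, 0.0, 0.0, 0.0, 0]]

[[-0.59, -0.08, 0.06, 0.0, 0.0, -0.002, 0], [-0.73, -0.1, 0.08, 0.0, 0.0, -0.002, 0], [-0.95, -0.14, 0.11, 0.0, 0.0, -0.003, 0], [-1.27, -0.18, 0.14, 0.0, 0.0, -0.004, 0], [-1.59, -0.24, 0.17, 0.0, 0.0, -0.005, 0], [-1.91, -0.29, 0.21, 0.0, 0.0, -0.006, 0], [-2.13, -0.35, 0.23, 0.0, 0.0, -0.007, 0], [-2.26, -0.38, 0.25, 0.0, 0.0, -0.007, 0]]
[[-2.26, -0.39, 0.25, 0.0, 0.0, -0.007, 0], [-2.12, -0.39, 0.23, 0.0, 0.0, -0.007, 0], [-1.89, -0.36, 0.21, 0.0, 0.0, -0.006, 0], [-1.59, -0.31, 0.17, 0.0, 0.0, -0.005, 0], [-1.25, -0.25, 0.14, 0.0, 0.0, -0.004, 0], [-0.95, -0.19, 0.11, 0.0, 0.0, -0.003, 0], [-0.71, -0.15, 0.08, 0.0, 0.0, -0.002, 0], [-0.59, -0.12, 0.06, 0.0, 0.0, -0.002, 0]]
```

Request:
carry_out(
  deltas=[
    [0,0,-0.5,0,0,0,0],
    [0,0,-0.9,0,0,0,0],
    [0,0,-1.4,0,0,0,0],
    [0,0,-1.8,0,0,0,0],
    [0,0,-1.8,0,0,0,0],
    [0,0,-1.4,0,0,0,0],
    [0,0,-0.9,0,0,0,0],
    [0,0,-0.5,0,0,0,0],
  ],
)

```text
time: 4.15
tool_pos: [0.6134, 0.1189, 0.2405]
tool_rot: [3.139, -0.0, 1.569]
contact_force: [0.2, 0.8, -1.4]
opening: 0.0198
grip_force: 12.0
```

Request:
carry_out(
  deltas=[
    [-0.59,-0.08,0.06,0,0,-0.002,0],
    [-0.73,-0.1,0.08,0,0,-0.002,0],
    [-0.95,-0.14,0.11,0,0,-0.003,0],
    [-1.27,-0.18,0.14,0,0,-0.004,0],
    [-1.59,-0.24,0.17,0,0,-0.005,0],
    [-1.91,-0.29,0.21,0,0,-0.006,0],
    [-2.13,-0.35,0.23,0,0,-0.007,0],
    [-2.26,-0.38,0.25,0,0,-0.007,0],
  ],
)

```text
time: 4.82
tool_pos: [0.5962, 0.0025, 0.2253]
tool_rot: [-3.14, -0.0, 1.605]
contact_force: [0.8, -0.2, 0.5]
opening: 0.0194
grip_force: 12.0
```

Request:
carry_out(
  deltas=[
    [-2.26,-0.39,0.25,0,0,-0.007,0],
    [-2.12,-0.39,0.23,0,0,-0.007,0],
    [-1.89,-0.36,0.21,0,0,-0.006,0],
    [-1.59,-0.31,0.17,0,0,-0.005,0],
    [-1.25,-0.25,0.14,0,0,-0.004,0],
    [-0.95,-0.19,0.11,0,0,-0.003,0],
    [-0.71,-0.15,0.08,0,0,-0.002,0],
    [-0.59,-0.12,0.06,0,0,-0.002,0],
  ],
)

```text
time: 5.48
tool_pos: [0.5805, -0.1113, 0.2133]
tool_rot: [-3.141, -0.0, 1.64]
contact_force: [-0.1, 1.0, -0.3]
opening: 0.02
grip_force: 12.0
```

```bash
python3 - <<'E'
from h import *
st(); 
for i in range(6): c=grab('wrist','w2'); print(robot.observe()['tool_pos'].round(4),np.linalg.inv(c['world_to_cam'])[:3,3].round(4))
print(proj(c,[.5812,-.1119,.045]))
b=cv2.resize(c['image'][130:270,160:400],None,fx=3.3,fy=3.3,interpolation=cv2.INTER_CUBIC); cv2.imwrite('pics/w2c.png',b)
E
```

```text
{'time': 5.4833, 'qpos': [-0.319, 0.4804, 1.3671, 0.0001, 1.2948, -0.3884], 'tool_pos': [0.5805, -0.1113, 0.2133], 'tool_rot': [-3.1409, -0.0004, 1.6401], 'contact_force': [-0.0759, 1.0089, -0.3179], 'torque': [-0.0976, 0.0357, 0.0367], 'opening': 0.02, 'grip_force': 12.0002}
[ 0.5805 -0.1119  0.2132] [ 0.5752 -0.0422  0.3648]
[ 0.5808 -0.111   0.2134] [ 0.5752 -0.0428  0.3648]
[ 0.5809 -0.1103  0.2136] [ 0.5754 -0.042   0.365 ]
[ 0.5811 -0.1099  0.2137] [ 0.5755 -0.0413  0.3651]
[ 0.5811 -0.1097  0.2137] [ 0.5755 -0.0409  0.3652]
[ 0.5811 -0.1096  0.2138] [ 0.5755 -0.0406  0.3653]
(np.float64(281.4961944348621), np.float64(195.26855020655103))
```

View pics/w2c.png

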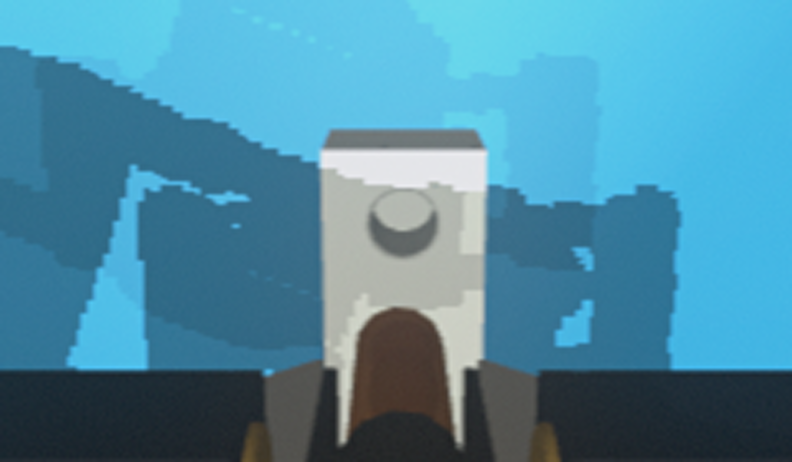

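Crop: hole mouth ellipse centred at (403,222), spanning x 368–438 and y 189–257. The vial's far bottom edge is at (402,308), its sides at x 359–446. I'll turn these into an offset.

```bash
python3 - <<'E'
from h import *
c=dict(np.load('w2.npz')); f=lambda x,y,z: px(c,(x+.5)/3.3-.5+160,(y+.5)/3.3-.5+130,z).round(4)
st()
print('hole',f(403,222,.045),f(403,189,.045),f(403,257,.045),f(368,222,.045),f(438,222,.045))
zb=.2138-.053
print('vial bottom far edge',f(402,308,zb),f(402,308,zb+.002),f(359,345,zb+.01),f(446,345,zb+.01))
print('rack end edge', f(403,150,.045))
T=np.linalg.inv(c['world_to_cam']); print(c['depth'][int(130+330/3.3),int(160+402/3.3)])
p=px(c,160+402/3.3,130+330/3.3); print('front surface of vial',p)
E
```

```text
{'time': 5.7833, 'qpos': [-0.3161, 0.48, 1.3664, 0.0003, 1.2951, -0.3869], 'tool_pos': [0.5811, -0.1096, 0.2138], 'tool_rot': [3.1414, -0.0003, 1.6416], 'contact_force': [-0.2007, 0.1256, -0.6786], 'torque': [-0.1125, 0.0181, 0.0082], 'opening': 0.0194, 'grip_force': 12.0}
hole [ 0.5816 -0.1136  0.045 ] [ 0.5809 -0.1033  0.045 ] [ 0.5824 -0.1247  0.045 ] [ 0.5708 -0.1144  0.045 ] [ 0.5924 -0.1128  0.045 ]
vial bottom far edge [ 0.5805 -0.1049  0.1608] [ 0.5804 -0.1043  0.1628] [ 0.5725 -0.1099  0.1708] [ 0.5893 -0.1086  0.1708]
rack end edge [ 0.58   -0.0913  0.045 ]
0.19593643
front surface of vial [ 0.58060414 -0.10382995  0.17848097]
```

Request:
carry_out(
  deltas=[
    [-0.02,0.02,0.6,0,0,0,0],
    [-0.02,0.02,1.4,0,0,0,0],
    [-0.02,0,2.2,0,0,0,0],
    [0,0,2.4,0,0,0,0],
    [0,0,2.0,0,0,0,0],
    [0,0,1.2,0,0,0,0],
    [0,0,0.6,0,0,0,0],
    [0,0,0,0,0,0,0],
  ],
)

```text
time: 6.45
tool_pos: [0.5807, -0.1101, 0.1081]
tool_rot: [-3.139, -0.001, 1.641]
contact_force: [-0.8, 0.8, -0.9]
opening: 0.0195
grip_force: 12.0
```

```bash
python3 - <<'E'
from h import *
for i in range(5): c=grab('wrist','w3')
st(); print(proj(c,[.5814,-.1125,.045]))
b=cv2.resize(c['image'][150:270,190:380],None,fx=4,fy=4,interpolation=cv2.INTER_CUBIC); cv2.imwrite('pics/w3c.png',b)
E
```

```text
{'time': 6.7, 'qpos': [-0.3176, 0.581, 1.4973, 0.0001, 1.0611, -0.3878], 'tool_pos': [0.5821, -0.1109, 0.1108], 'tool_rot': [3.1396, 0.0007, 1.6409], 'contact_force': [1.0005, -0.2673, -0.041], 'torque': [-0.0627, 0.0533, 0.0402], 'opening': 0.0195, 'grip_force': 12.0}
(np.float64(280.371151311591), np.float64(225.9519228609069))
```

View pics/w3c.png

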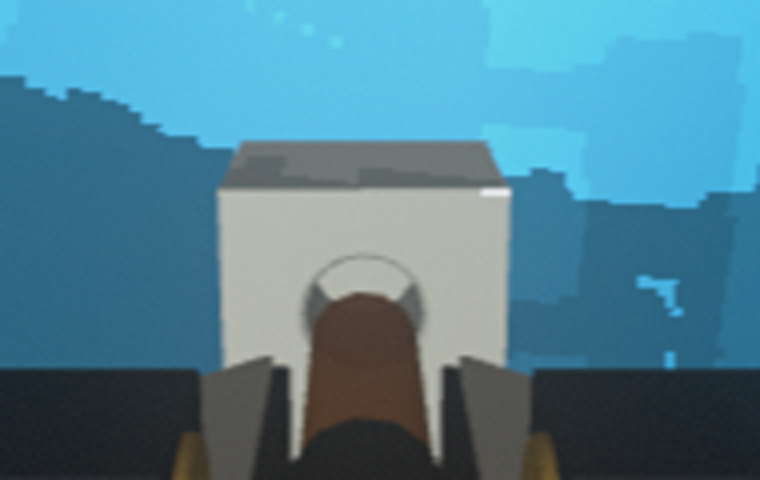

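Hole: far edge at (365,254), sides at x 303–424, so its centre is x≈363.5. Vial bottom: far edge at (363,292), sides 310–416, so the centre is 363, and it is centred laterally.

```bash
python3 - <<'E'
from h import *
c=dict(np.load('w3.npz')); f=lambda x,y,z: px(c,(x+.5)/4-.5+190,(y+.5)/4-.5+150,z).round(4)
h=f(364,254,.045); print('hole far',h,'centre y',h[1]-.0105, f(303,312,.045),f(424,312,.045))
for z in(.056,.0578,.060): v=f(363,292,z); print('vial',v,v[1]-.009)
print(f(310,330,.0578),f(416,330,.0578),px(c,190+363/4,150+320/4))
E
```

```text
hole far [ 0.5809 -0.1031  0.045 ] centre y -0.11359999999999999 [ 0.5709 -0.1145  0.045 ] [ 0.5923 -0.113   0.045 ]
vial [ 0.581  -0.1066  0.056 ] -0.1156
vial [ 0.5809 -0.106   0.0578] -0.11499999999999999
vial [ 0.5809 -0.1053  0.06  ] -0.1143
[ 0.5726 -0.1133  0.0578] [ 0.5903 -0.112   0.0578] [ 0.58110528 -0.10513713  0.07550553]
```

Request:
carry_out(
  deltas=[
    [0.08,0.02,0,0,0,0,0],
    [0,0,0.3,0,0,0,0],
    [0,0,0.4,0,0,0,0],
    [0,0,0.4,0,0,0,0],
    [0,0,0.4,0,0,0,0],
    [0,0,0.4,0,0,0,0],
    [0,0,0.3,0,0,0,0],
    [0,0,0,0,0,0,0],
  ],
)

```text
time: 7.37
tool_pos: [0.5812, -0.1099, 0.0867]
tool_rot: [-3.14, -0.001, 1.641]
contact_force: [0.7, -0.1, -0.0]
opening: 0.0195
grip_force: 12.0
```

Request:
carry_out(
  deltas=[
    [0,0,0.3,0,0,0,0],
    [0,0,0.4,0,0,0,0],
    [0,0,0.5,0,0,0,0],
    [0,0,0.5,0,0,0,0],
    [0,0,0.3,0,0,0,0],
    [0,0,0.2,0,0,0,0],
    [0,0,0,0,0,0,0],
    [0,0,0,0,0,0,0],
  ],
)

```text
time: 8.03
tool_pos: [0.5816, -0.11, 0.0656]
tool_rot: [-3.141, -0.0, 1.641]
contact_force: [0.4, 0.6, -0.3]
opening: 0.0193
grip_force: 12.0
```

Request:
carry_out(
  deltas=[
    [0,0,0.1,0,0,0,0],
    [0,0,0.1,0,0,0,0],
    [0,0,0,0,0,0,0],
    [0,0,0,0,0,0,0.25],
    [0,0,0,0,0,0,0.3],
    [0,0,0,0,0,0,0.4],
    [0,0,0,0,0,0,0.5],
    [0,0,0,0,0,0,0.5],
  ],
)

```text
time: 8.7
tool_pos: [0.5816, -0.11, 0.0638]
tool_rot: [3.141, -0.0, 1.641]
contact_force: [-0.6, 0.4, 0.6]
opening: 0.0428
grip_force: 0.0
```

Request:
carry_out(
  deltas=[
    [0,0,-0.5,0,0,0,0.5],
    [0,0,-1.5,0,0,0,0.5],
    [0,0,-2.5,0,0,0,0.5],
    [0,0,-3.0,0,0,0,0.5],
    [0,0,-3.0,0,0,0,0.5],
    [0,0,-2.5,0,0,0,0.5],
    [0,0,-1.5,0,0,0,0.5],
    [0,0,-0.5,0,0,0,0.5],
  ],
)

```text
time: 9.37
tool_pos: [0.5828, -0.1103, 0.2174]
tool_rot: [3.136, 0.002, 1.641]
contact_force: [0.2, -0.2, -0.6]
opening: 0.046
grip_force: 0.0
```

```bash
python3 - <<'E'
from h import *
st(); c=grab('side','s2'); d=c
for p in([.5812,-.1119,.085],): 
    u,v=proj(c,p); print(u,v); w=px(c,u,v+1); print(w)
b=cv2.resize(c['image'][235:315,265:365],None,fx=5,fy=5,interpolation=cv2.INTER_CUBIC); cv2.imwrite('pics/s2c.png',b)
plan([.5242,.1886,.21],down(1.5358),2,.5)
E
```

```text
{'time': 9.3667, 'qpos': [-0.3163, 0.4772, 1.3608, 0.0001, 1.2977, -0.3864], 'tool_pos': [0.5828, -0.1103, 0.2174], 'tool_rot': [3.1361, 0.0021, 1.6409], 'contact_force': [0.2362, -0.2104, -0.6052], 'torque': [-0.0607, 0.0462, 0.0225], 'opening': 0.046, 'grip_force': 0.0}
295.42971369480745 247.87433166062138
[ 0.57626364 -0.11936704  0.08795048]
[[0.78, -0.1, 0.02, 0.0, 0.0, 0.003, 0.5], [0.96, -0.12, 0.01, 0.0, 0.0, 0.003, 0.5], [1.26, -0.16, 0.03, 0.0, 0.0, 0.004, 0.5], [1.67, -0.22, 0.03, 0.0, 0.0, 0.006, 0.5], [2.1, -0.3, 0.04, 0.0, 0.0, 0.007, 0.5], [2.51, -0.37, 0.05, 0.0, 0.0, 0.009, 0.5], [2.81, -0.43, 0.06, 0.0, 0.0, 0.01, 0.5], [2.97, -0.5, 0.06, 0.0, 0.0, 0.01, 0.5]]
[[2.97, -0.52, 0.05, 0.0, 0.0, 0.01, 0.5], [2.8, -0.53, 0.06, 0.0, 0.0, 0.01, 0.5], [2.49, -0.49, 0.05, 0.0, 0.0, 0.009, 0.5], [2.08, -0.43, 0.04, 0.0, 0.0, 0.007, 0.5], [1.64, -0.35, 0.03, 0.0, 0.0, 0.006, 0.5], [1.25, -0.27, 0.03, 0.0, 0.0, 0.004, 0.5], [0.93, -0.21, 0.01, 0.0, 0.0, 0.003, 0.5], [0.77, -0.18, 0.02, 0.0, 0.0, 0.003, 0.5]]
```

View pics/s2c.png

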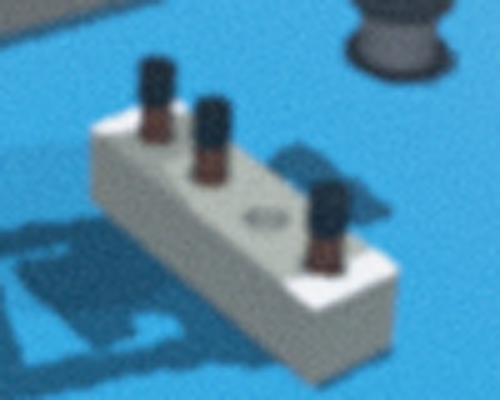

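The vial is seated in the end hole, at the same height as its neighbours. Next, the knob, with the jaws along box x.

Request:
carry_out(
  deltas=[
    [0.78,-0.1,0,0,0,0.003,0.5],
    [0.96,-0.12,0,0,0,0.003,0.5],
    [1.26,-0.16,0,0,0,0.004,0.5],
    [1.67,-0.22,0,0,0,0.006,0.5],
    [2.1,-0.3,0,0,0,0.007,0.5],
    [2.51,-0.37,0,0,0,0.009,0.5],
    [2.81,-0.43,0,0,0,0.01,0.5],
    [2.97,-0.5,0,0,0,0.01,0.5],
  ],
)

```text
time: 10.08
tool_pos: [0.5511, 0.0414, 0.2125]
tool_rot: [-3.139, -0.0, 1.588]
contact_force: [0.6, -0.2, -0.9]
opening: 0.0462
grip_force: 0.0
```

Request:
carry_out(
  deltas=[
    [2.97,-0.52,0,0,0,0.01,0.5],
    [2.8,-0.53,0,0,0,0.01,0.5],
    [2.49,-0.49,0,0,0,0.009,0.5],
    [2.08,-0.43,0,0,0,0.007,0.5],
    [1.64,-0.35,0,0,0,0.006,0.5],
    [1.25,-0.27,0,0,0,0.004,0.5],
    [0.93,-0.21,0,0,0,0.003,0.5],
    [0.77,-0.18,0,0,0,0.003,0.5],
  ],
)

```text
time: 10.75
tool_pos: [0.5221, 0.1904, 0.2129]
tool_rot: [-3.14, 0.0, 1.538]
contact_force: [0.2, -0.5, -1.0]
opening: 0.0459
grip_force: 0.0
```

```bash
python3 - <<'E'
from h import *
for i in range(4): c=grab('wrist','w4')
st(); print(proj(c,[.5244,.1886,.1285]))
plan([.5244,.1886,.1075],down(1.5358),1,.5)
u,v=map(int,proj(c,[.5244,.1886,.1285])); g=c['image'].max(2)[v-50:v+50,u-50:u+50]
# dark knob blob at top depth
z=np.array([[px(c,x,y)[2] for x in range(u-40,u+40)] for y in range(v-40,v+40)]); m=(z>.122)&(z<.14)
ys,xs=np.nonzero(m); P=np.array([px(c,u-40+x,v-40+y) for x,y in zip(xs,ys)]); print(m.sum(),P.mean(0),P.min(0),P.max(0))
E
```

```text
{'time': 10.95, 'qpos': [0.2085, 0.4163, 1.471, -0.0002, 1.2548, 0.2423], 'tool_pos': [0.5231, 0.1887, 0.2135], 'tool_rot': [-3.1412, 0.0003, 1.537], 'contact_force': [0.6122, -0.1636, 0.1621], 'torque': [-0.1191, 0.0405, -0.0509], 'opening': 0.0461, 'grip_force': 0.0}
(np.float64(283.901675621903), np.float64(216.93656725765294))
[[0.0, 0.01, 0.61, 0.0, 0.0, 0.0, 0.5], [0.0, 0.01, 1.03, 0.0, 0.0, 0.0, 0.5], [0.0, 0.02, 1.62, 0.0, 0.0, 0.0, 0.5], [0.0, 0.03, 2.04, 0.0, 0.0, 0.0, 0.5], [0.0, 0.02, 2.04, 0.0, 0.0, 0.0, 0.5], [0.0, 0.02, 1.62, 0.0, 0.0, 0.0, 0.5], [0.0, 0.02, 1.03, 0.0, 0.0, 0.0, 0.5], [0.0, 0.0, 0.61, 0.0, 0.0, 0.0, 0.5]]
823 [0.52716306 0.18895706 0.12932912] [0.515075   0.17578413 0.12201097] [0.53986766 0.20032525 0.1314545 ]
```

Request:
carry_out(
  deltas=[
    [0,0.1,0.6,0,0,0,0.5],
    [0,0.1,1.0,0,0,0,0.5],
    [0,0.1,1.6,0,0,0,0.5],
    [0,0,2.1,0,0,0,0.5],
    [0,0,2.1,0,0,0,0.5],
    [0,0,1.6,0,0,0,0.5],
    [0,0,1.0,0,0,0,0.5],
    [0,0,0.5,0,0,0,0.5],
  ],
)

```text
time: 11.62
tool_pos: [0.5254, 0.188, 0.1065]
tool_rot: [-3.138, 0.001, 1.536]
contact_force: [-0.4, -0.8, 0.4]
opening: 0.0458
grip_force: 0.0
```

Request:
carry_out(
  deltas=[
    [0,0,0,0,0,0,0.5],
    [0,0,0,0,0,0,0.4],
    [0,0,0,0,0,0,0.3],
    [0,0,0,0,0,0,0.2],
    [0,0,0,0,0,0,0.1],
    [0,0,0,0,0,0,0],
    [0,0,0,0,0,0,0],
    [0,0,0,0,0,0,0],
  ],
  force=20,
)

```text
time: 12.28
tool_pos: [0.5274, 0.1889, 0.1096]
tool_rot: [3.138, -0.001, 1.537]
contact_force: [4.4, -0.0, 2.7]
opening: 0.0236
grip_force: 20.0
```

```bash
python3 -c "
from h import *
st()"
```

```text
{'time': 12.2833, 'qpos': [0.2071, 0.5305, 1.5962, -0.0001, 1.0117, 0.2413], 'tool_pos': [0.5274, 0.1889, 0.1096], 'tool_rot': [3.1385, -0.0007, 1.5367], 'contact_force': [4.3564, -0.0235, 2.6922], 'torque': [-0.1298, -0.5462, 0.0116], 'opening': 0.0236, 'grip_force': 20.0003}
```

Request:
carry_out(
  deltas=[
    [0,0.05,-0.02,0,0,0,0],
    [0,0.05,-0.02,0,0,0,0],
    [0,0,-0.03,0,0,0,0],
    [0,0,-0.03,0,0,0,0],
    [0,0,-0.03,0,0,0,0],
    [0,0,-0.02,0,0,0,0],
    [0,0,0,0,0,0,0],
    [0,0,0,0,0,0,0],
  ],
)

```text
time: 12.95
tool_pos: [0.5274, 0.1888, 0.1097]
tool_rot: [3.141, -0.0, 1.537]
contact_force: [5.0, 2.1, -2.6]
opening: 0.0238
grip_force: 20.0
```

Request:
carry_out(
  deltas=[
    [0,0,-0.03,0,0,0,0],
    [0,0,-0.03,0,0,0,0],
    [0,0,-0.03,0,0,0,0],
    [0,0,-0.03,0,0,0,0],
    [0,0,-0.03,0,0,0,0],
    [0,0,0,0,0,0,0],
    [0,0,0,0,0,0,0],
    [0,0,0,0,0,0,0],
  ],
)

```text
time: 13.62
tool_pos: [0.5275, 0.1888, 0.1108]
tool_rot: [-3.142, -0.0, 1.537]
contact_force: [7.4, 1.7, -6.1]
opening: 0.0237
grip_force: 20.0
```

Request:
carry_out(
  deltas=[
    [0,0,-0.03,0,0,0,0],
    [0,0,-0.03,0,0,0,0],
    [0,0,-0.03,0,0,0,0],
    [0,0,-0.03,0,0,0,0],
    [0,0,0,0,0,0,0],
    [0,0,0,0,0,0,0],
    [0,0,0,0,0,0,0],
    [0,0,0,0,0,0,0],
  ],
)

```text
time: 14.28
tool_pos: [0.5274, 0.1888, 0.111]
tool_rot: [-3.141, -0.0, 1.537]
contact_force: [9.2, 2.0, -13.2]
opening: 0.0236
grip_force: 20.0
```

The latch is caught: at 13 N it moved only about 1 mm. I'll ease off the tug, then give the quarter turn with a firmer grip.

Request:
carry_out(
  deltas=[
    [0,0.02,0.1,0,0,0,0],
    [0,0.02,0.1,0,0,0,0],
    [0,0.02,0.08,0,0,0,0],
    [0,0.02,0.06,0,0,0,0],
    [0,0,0,0,0,0,0],
    [0,0,0,0,0,0,0],
    [0,0,0,0,0,0,0],
    [0,0,0,0,0,0,0],
  ],
  force=35,
)

```text
time: 14.95
tool_pos: [0.5275, 0.1888, 0.1096]
tool_rot: [-3.141, -0.0, 1.537]
contact_force: [-0.1, 1.9, 4.3]
opening: 0.0231
grip_force: 35.0
```

```bash
python3 -c "
from h import *
st()"
```

```text
{'time': 14.95, 'qpos': [0.2068, 0.5326, 1.5925, 0.0004, 1.0174, 0.2405], 'tool_pos': [0.5275, 0.1888, 0.1096], 'tool_rot': [-3.1406, -0.0001, 1.5369], 'contact_force': [-0.1332, 1.8887, 4.2896], 'torque': [0.1625, 0.2001, 0.0419], 'opening': 0.0231, 'grip_force': 35.0007}
```

Request:
carry_out(
  deltas=[
    [0,0,-0.05,0,0,-0.1,0],
    [0,0,0,0,0,-0.1,0],
    [0,0,0,0,0,-0.1,0],
    [0,0,0,0,0,-0.1,0],
    [0,0,0,0,0,-0.1,0],
    [0,0,0,0,0,-0.1,0],
    [0,0,0,0,0,-0.1,0],
    [0,0,0,0,0,-0.1,0],
  ],
)

```text
time: 15.62
tool_pos: [0.5267, 0.1885, 0.1096]
tool_rot: [-3.139, -0.002, 2.342]
contact_force: [-2.9, 0.2, 3.5]
opening: 0.023
grip_force: 35.0
```

Request:
carry_out(
  deltas=[
    [0,0,0,0,0,-0.11,0],
    [0,0,0,0,0,-0.11,0],
    [0,0,0,0,0,-0.11,0],
    [0,0,0,0,0,-0.11,0],
    [0,0,0,0,0,-0.11,0],
    [0,0,0,0,0,-0.11,0],
    [0,0,0,0,0,-0.11,0],
    [0,0,0,0,0,0,0],
  ],
)

```text
time: 16.28
tool_pos: [0.5264, 0.1878, 0.1096]
tool_rot: [-3.14, -0.004, 3.111]
contact_force: [-5.3, -3.8, 4.5]
opening: 0.0232
grip_force: 35.0
```

```bash
python3 -c "
from h import *
st()"
```

```text
{'time': 16.2833, 'qpos': [0.2061, 0.532, 1.5935, -0.0011, 1.0203, -1.3335], 'tool_pos': [0.5264, 0.1878, 0.1096], 'tool_rot': [-3.1397, -0.0039, 3.111], 'contact_force': [-5.303, -3.7962, 4.5495], 'torque': [-0.5501, 0.7902, 0.0412], 'opening': 0.0232, 'grip_force': 34.999}
```

Request:
carry_out(
  deltas=[
    [0.05,-0.05,-0.05,0,0,0,0],
    [0.05,-0.05,-0.05,0,0,0,0],
    [0,0,-0.05,0,0,0,0],
    [0,0,-0.05,0,0,0,0],
    [0,0,-0.05,0,0,0,0],
    [0,0,-0.05,0,0,0,0],
    [0,0,0,0,0,0,0],
    [0,0,0,0,0,0,0],
  ],
)

```text
time: 16.95
tool_pos: [0.5267, 0.1877, 0.1128]
tool_rot: [-3.142, -0.001, 3.107]
contact_force: [-1.0, 0.9, -3.7]
opening: 0.0233
grip_force: 35.0
```

Free: it rose 3 mm at under 4 N. I'll lift along the hinge arc with the tool kept pointing down, so the knob pivots between the pads.

```bash
python3 - <<'E'
from h import *
th=np.linspace(0,1,33); th=.018+(1.055-.018)*(th-.6*np.sin(2*np.pi*th)/2/np.pi)
x=-.170*np.cos(th)+.030*np.sin(th); z=.170*np.sin(th)+.030*np.cos(th)
d=np.array([np.cos(-.035),np.sin(-.035)]); R=Ro.from_euler('xyz',[np.pi,0,3.107])
P=np.c_[x*d[0],x*d[1],z]; q=R.inv().apply(np.diff(P,axis=0))*100
for k in range(4): print(q[8*k:8*k+8].round(2).tolist(), th[8*k+8].round(3), (P[8*k+8]-P[0]).round(4))
E
```

```text
[[-0.04, -0.0, -0.22], [-0.05, -0.0, -0.23], [-0.06, -0.0, -0.26], [-0.07, -0.0, -0.29], [-0.09, -0.0, -0.33], [-0.11, -0.0, -0.39], [-0.14, -0.0, -0.44], [-0.17, -0.0, -0.5]] 0.178 [ 0.0074 -0.0003  0.0266]
[[-0.21, -0.0, -0.55], [-0.26, -0.0, -0.6], [-0.31, -0.0, -0.65], [-0.36, -0.0, -0.68], [-0.42, -0.0, -0.7], [-0.47, -0.0, -0.71], [-0.52, -0.0, -0.71], [-0.57, -0.0, -0.69]] 0.536 [ 0.0386 -0.0014  0.0796]
[[-0.6, -0.0, -0.66], [-0.62, -0.0, -0.62], [-0.64, -0.0, -0.57], [-0.63, -0.0, -0.52], [-0.62, -0.0, -0.46], [-0.59, -0.0, -0.4], [-0.56, -0.0, -0.35], [-0.51, -0.0, -0.29]] 0.895 [ 0.0864 -0.003   0.1183]
[[-0.47, -0.0, -0.25], [-0.41, -0.0, -0.2], [-0.36, -0.0, -0.17], [-0.32, -0.0, -0.14], [-0.28, -0.0, -0.11], [-0.25, -0.0, -0.1], [-0.22, -0.0, -0.08], [-0.21, -0.0, -0.08]] 1.055 [ 0.1116 -0.0039  0.1296]
```

Request:
carry_out(
  deltas=[
    [-0.04,0,-0.22,0,0,0,0],
    [-0.05,0,-0.23,0,0,0,0],
    [-0.06,0,-0.26,0,0,0,0],
    [-0.07,0,-0.29,0,0,0,0],
    [-0.09,0,-0.33,0,0,0,0],
    [-0.11,0,-0.39,0,0,0,0],
    [-0.14,0,-0.44,0,0,0,0],
    [-0.17,0,-0.5,0,0,0,0],
  ],
  force=30,
)

```text
time: 17.62
tool_pos: [0.534, 0.1875, 0.14]
tool_rot: [-3.142, -0.001, 3.107]
contact_force: [-3.7, 0.3, -2.8]
opening: 0.0231
grip_force: 30.0
```

Request:
carry_out(
  deltas=[
    [-0.21,0,-0.55,0,0,0,0],
    [-0.26,0,-0.6,0,0,0,0],
    [-0.31,0,-0.65,0,0,0,0],
    [-0.36,0,-0.68,0,0,0,0],
    [-0.42,0,-0.7,0,0,0,0],
    [-0.47,0,-0.71,0,0,0,0],
    [-0.52,0,-0.71,0,0,0,0],
    [-0.57,0,-0.69,0,0,0,0],
  ],
)

```text
time: 18.28
tool_pos: [0.5654, 0.1863, 0.1937]
tool_rot: [3.142, -0.0, 3.107]
contact_force: [-4.6, -0.1, -0.9]
opening: 0.0235
grip_force: 30.0
```

```bash
python3 -c "
from h import *
st()"
```

```text
{'time': 18.2833, 'qpos': [0.1896, 0.5036, 1.384, 0.0001, 1.2543, -1.3465], 'tool_pos': [0.5654, 0.1863, 0.1937], 'tool_rot': [3.1416, -0.0003, 3.1069], 'contact_force': [-4.633, -0.059, -0.8815], 'torque': [0.0993, 1.1887, -0.0726], 'opening': 0.0235, 'grip_force': 29.9999}
```

Request:
carry_out(
  deltas=[
    [-0.6,0,-0.66,0,0,0,0],
    [-0.62,0,-0.62,0,0,0,0],
    [-0.64,0,-0.57,0,0,0,0],
    [-0.63,0,-0.52,0,0,0,0],
    [-0.62,0,-0.46,0,0,0,0],
    [-0.59,0,-0.4,0,0,0,0],
    [-0.56,0,-0.35,0,0,0,0],
    [-0.51,0,-0.29,0,0,0,0],
  ],
)

```text
time: 18.95
tool_pos: [0.614, 0.1846, 0.2329]
tool_rot: [3.141, 0.002, 3.107]
contact_force: [-5.4, 0.7, 2.6]
opening: 0.0232
grip_force: 30.0
```

```bash
python3 -c "
from h import *
st(); c=grab('side','s3'); b=cv2.resize(c['image'][60:260,150:350],None,fx=3,fy=3); cv2.imwrite('pics/s3c.png',b)"
```

```text
{'time': 18.95, 'qpos': [0.1727, 0.5608, 1.1761, -0.0001, 1.4026, -1.3632], 'tool_pos': [0.614, 0.1846, 0.2329], 'tool_rot': [3.1413, 0.0021, 3.1067], 'contact_force': [-5.3671, 0.6654, 2.6436], 'torque': [-0.0463, 1.1369, 0.0103], 'opening': 0.0232, 'grip_force': 30.0004}
```

View pics/s3c.png

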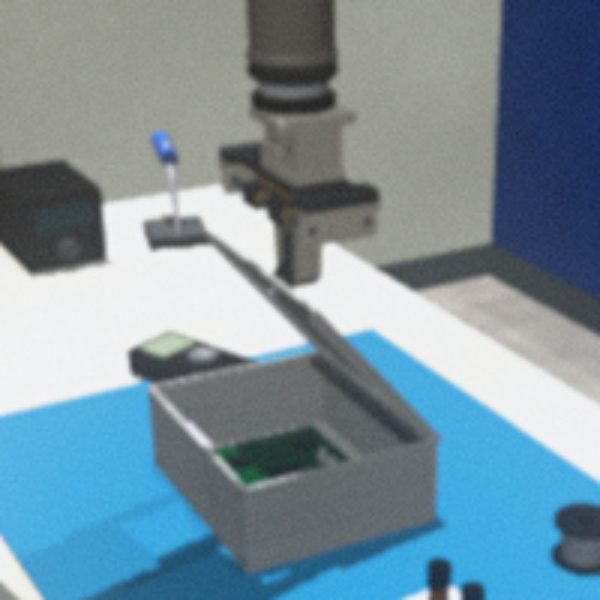

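The cover is up about 50° (its edge runs from (205,235) to (435,437) in the crop), and the board is visible. The knob is still held, so I'll finish the arc.

Request:
carry_out(
  deltas=[
    [-0.45,0,-0.25,0,0,0,0],
    [-0.4,0,-0.22,0,0,0,0],
    [-0.35,0,-0.18,0,0,0,0],
    [-0.31,0,-0.15,0,0,0,0],
    [-0.27,0,-0.12,0,0,0,0],
    [-0.24,0,-0.1,0,0,0,0],
    [-0.2,0,-0.08,0,0,0,0],
    [-0.15,0,-0.05,0,0,0,0],
  ],
)

```text
time: 19.67
tool_pos: [0.6372, 0.1838, 0.2431]
tool_rot: [3.142, 0.001, 3.107]
contact_force: [-5.2, -0.4, 6.2]
opening: 0.0233
grip_force: 30.0
```

Request:
carry_out(
  deltas=[
    [0,0,0,0,0,0,0],
    [0,0,0,0,0,0,0],
    [0,0,0,0,0,0,0],
    [0,0,0,0,0,0,0],
    [0,0,0,0,0,0,0],
    [0,0,0,0,0,0,0],
    [0,0,0,0,0,0,0],
    [0,0,0,0,0,0,0],
  ],
)

```text
time: 20.33
tool_pos: [0.637, 0.1838, 0.243]
tool_rot: [-3.142, 0.001, 3.107]
contact_force: [-3.9, -0.7, 5.2]
opening: 0.0233
grip_force: 30.0
```

```bash
python3 - <<'E'
from h import *
from scipy.optimize import minimize
st(); p=robot.observe()['tool_pos']+[0,0,.011]; h=np.array([.697,.1826,.0905]); a=np.array([np.cos(-.035),np.sin(-.035),0]); r=[-(p-h)@a,(p-h)[2]]
print('theta by tcp',np.degrees(np.arctan2(r[1],r[0])-np.arctan2(.030,.170)), np.hypot(*r), np.hypot(.17,.03))
c=grab('side','s4'); cv2.imwrite('pics/s4c.png',cv2.resize(c['image'][60:260,150:350],None,fx=3,fy=3))
# depth points on the underside of the cover, in box frame
P=np.array([px(c,u,v) for u in range(150,350) for v in range(80,260) if c['depth'][v,u]>0]); s=np.c_[-(P-h)@a,(P-h)@np.array([-a[1],a[0],0]),P[:,2]-h[2]]
an=np.degrees(np.arctan2(s[:,2],s[:,0])); m=(abs(s[:,1])<.115)&(np.hypot(s[:,0],s[:,2])>.12)&(np.hypot(s[:,0],s[:,2])<.21)&(an>30)&(an<80); print(m.sum(),np.percentile(an[m],[10,30,50,70,90]))
E
```

```text
{'time': 20.3333, 'qpos': [0.1655, 0.6006, 1.079, -0.0002, 1.4614, -1.3705], 'tool_pos': [0.637, 0.1838, 0.243], 'tool_rot': [-3.1416, 0.0006, 3.1068], 'contact_force': [-3.8567, -0.6768, 5.1841], 'torque': [-0.1622, 0.7985, 0.0403], 'opening': 0.0233, 'grip_force': 30.0007}
theta by tcp 59.830032903877715 0.1741516505665832 0.1726267650163207
713 [58.24961454 59.72946338 59.9775254  65.65926724 70.75474419]
```

View pics/s4c.png

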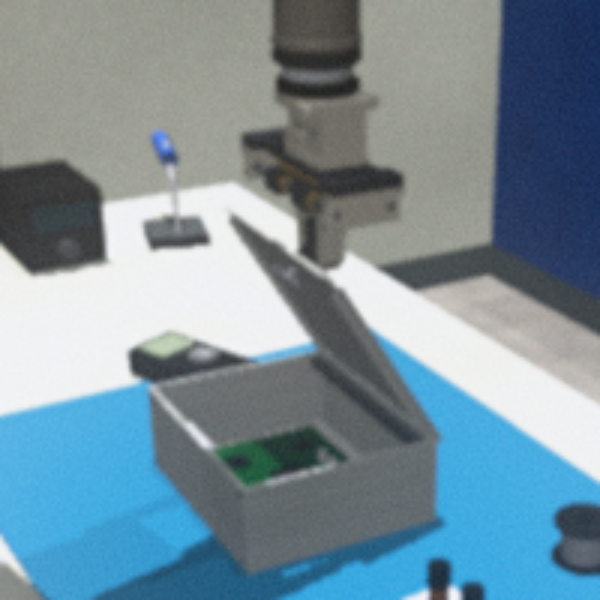

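The cover stands at about 60°, by both the arm geometry and the depth image. It is steady in the grip, and the board is exposed. Handing in.

```bash
python3 -c "
from h import *
print(robot.hand_in())"
```

```text
the job is handed in; nothing more can be done
None
```

The vial is standing in the free hole at the +y end of the rack, the latch was caught and a quarter turn freed it, and the gripper is holding the cover at about 60°; the job is handed in.

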